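# Pin the camera boom with a linchpin

## Robot

A 6-joint arm with a two-finger parallel gripper is mounted at the origin on the work surface. World frame = base frame: x ahead of the robot, y to its left, z up, the work surface at z = 0. Lengths are in m, angles in rad, forces in N, time in s.
With the tool pointing down it reaches from about 0.3 to 0.875 m from the base axis. Payload 6.4 kg.
Tool frame: the origin (TCP) lies between the finger pads; the fingertips stand 8 mm ahead of it and the grasp point (between the pads) lies 11 mm behind it; z points along the fingers, y is the direction in which the jaws open and shut (so a half turn about z gives the same grasp; the last joint's range is limited). The gripper opens to 85 mm and grips with 20 to 120 N. Pads are 22 mm wide; open, the fingers measure 114 mm over their backs; the gripper's body (76 mm by 85 mm) begins 54 mm behind the grasp point. The pads swing forward as they close: fully open they stand 13 mm farther back than shut.
Start: joints at [-0.206, 0.181, 1.607, -0, 1.354, -0.206], TCP at [0.575, 0, 0.239] pointing down, gripper open.
Joint ranges: [-2.99, 2.99], [-0.89, 2.07], [0.3, 2.58], [-1.14, 4.28], [0, 2.63], [-3.12, 3.12]. Speed limits (rad/s): [2.57, 2.57, 3.01, 3.14, 3.14, 3.14].

## Interface

Orientations are given as a unit quaternion [w, x, y, z].
In Python, from bench import monitor, viewer, workorder, spotter gives the robot as it stands. The module is installed in compiled form; this text tells all that it offers.
- The arm moves only by the tool move_arm, never from a script. Its argument "motion" is a list of rows, each a list of 3 entries, a list of its own where there are three numbers: the shift along the tool's x, y, z in units of 60 mm (1.0 is 60 mm), then the turn, a rotation vector about the tool's x, y, z in units of 8 degrees (1.0 is 8 degrees), then the opening in per cent of the stroke, from 0 (shut) to 100 (fully open). In form: [[[dx, dy, dz], [rx, ry, rz], grip], ...]. A call has 1 to 10 rows; each row is the pose to reach, as a shift and turn from the pose commanded when the call began, along the tool's axes at that moment; what a row does not reach only later rows make up. A row lasts 1/8 s, in which the tool goes at most 62.5 mm and 10.7 degrees, less where a joint would pass 70% of its speed; a pose out of reach is approached as far as the arm can. A call with a gripper value outside its range is refused whole. The fingers move at their own pace and stop on an object; the grip force is fixed at half the most. Time passes only in rows, so rows that repeat a pose let the fingers close. It gives the time, the measured TCP pose, the force and the opening at its end, in the units of the state.
- monitor.get_obs(): the state, without advancing time (a new reading comes with each control period).
- viewer.camera(name): name is "scene" or "side" or "wrist"; returns the picture (420x560x3 uint8, blue, green, red); there is no depth.
- viewer.calibration(name): a dict with "fovy" (degrees; the focal length in pixels is half the picture's height over the tangent of half this angle, whatever the lens; pixels are square), "cx", "cy" (the principal point, pixels), "extrinsics" (4x4, takes a point from camera to world coordinates). Camera axes: x right, y down, z forward; pixel columns grow to the right and rows downward; lengths in m; the calibration is good to about 2 mm. A picture is of the moment at which its call begins: read the wrist's pose just before it. calibration takes no time and is no camera call; for the wrist camera it gives the pose at the moment of the call.
- workorder.hand_in(): hands the job in, once; it reports no verdict.
Trained networks look in the newest picture that a camera, given by its name, has taken for a name from the list of things; names that differ only in an ending like _2 or _b are one class to them, and where a whole thing is asked for, a point or a joint stands for the part that bears it (a point fixed in the world has none). Each returns a list of dicts, best first, with "score" (0 to 1); they miss things now and then, are a little off and sometimes report something else, mostly with a low value. They report only what shows in the picture. A call takes as long as a camera call. They do not tell look-alikes from the thing itself.
- spotter.search_frame(camera, name): "centre" ([column, row] as shares, 0 to 1, of the picture: columns of its width, rows of its height, amid what is visible of it).
- spotter.outline_of(camera, name): "region" (420x560 bool, what is visible of it) and "centre" ([column, row] as shares, 0 to 1, of the picture: columns of its width, rows of its height, amid what is visible of it).
The state is a dict: "time_s": time; "q": joint angles; "dq": joint speeds; "joint_efforts": joint torques, N m; "eef_pos": TCP position; "eef_rot": TCP orientation; "wrist_force": force on the tool from outside, world axes, zero at the start; "torque": the same for the moment, N m; "opening": opening from 0.0 (shut) to 1.0 (fully open).
Only numpy, scipy, OpenCV 4.12 (cv2) and the standard library are available. Lean on these libraries where they do the work, as an engineer would, in place of code of your own. Each camera call takes 0.05 s, during which the arm holds its last target. There are 200 camera calls.

## Task

Take the linchpin out of its white holder block and gently push it straight down through the cross hole near the free end of the camera stand's boom until its shoulder sits fully home on the boom. Then swing its ring down over the boom's free end as far as it will comfortably go, so that the boom passes through the ring, and let go. A firm fingertip push is plenty: never lean hard on the pin or the stand or bump the pin onto its seat, and leave the bottle, dish and slide box where they are.

Things in the scene. Friction and masses are not known exactly. Their poses are not given: they have to be found in the camera images.
- stand: White fixed camera stand. Foot 180 x 150 x 16 mm, steel column 32 mm thick, on it a 50 x 56 mm clamp block at z 91 to 147 mm. Origin on the table under the column, z up. From the clamp a bare aluminium boom runs level along the stand's -x, centred on y = 0; it was slid in the clamp by hand and stays put below 60 N.
- boom_line (a point): Point fixed to the stand at (-110, 0, 119) mm of its frame, on the boom's centre line. The boom's free end is a flat-sided tongue 22 mm wide (y) and 22 mm high, 64 mm long, top face z = 130 mm, underside 108 mm. From 48 mm behind the hole it is a 28 mm round bar; 60 to 96 mm behind the hole it carries a white collar (top z = 140 mm) with a small camera hung below.
- hole_mark (a point): Point fixed to the stand at (-130, 0, 130) mm of its frame, same axes, on the tongue's top face behind the hole. The upright round cross hole (12 mm wide, right through) has its centre on the same line y = 0, somewhere from 6 to 34 mm from this point towards the stand's -x; no reading tells where: find it by feel or by eye. The tongue ends 16 mm beyond the hole's centre, towards -x.
- hole_depth (a point): Point 10 mm below hole_mark. At about this depth a spring plunger in the hole's wall resists the pin: some 1.5 to 5 N push it past and on down, and the plunger then keeps it from sliding by its own weight. The tongue's top is a hard stop for the shoulder: go the last few millimetres slowly.
- linchpin: Steel linchpin, about 90 g. Origin: centre of its shoulder's underside, z up along the pin. Above: shoulder disc 21.6 mm wide, 4 mm thick, then a square grip stem 14 x 14 mm up to z = 43 mm, sides parallel to x and y. Ring pivot along y through the stem at z = 8 mm, 54 mm long; the open ring points along -x. Starts upright in the holder block, shoulder on its top.
- pin_tip (a point): Lower end of the linchpin's shank, 44 mm below its origin: round, 10 mm thick, the last 3 mm tapering to 8.4 mm. Fully home, the shoulder's underside lies on the tongue's top face. For the ring to pass over the boom's free end the pin's -x must point the same way as the stand's -x.
- ring (a joint): Ring angle, rad. 0: straight out, level, along the pin's -x; grows as it swings down; stop at 1.55, parallel to the shank. 5 mm steel wire, U-shaped: side wires 22 mm either side of the pin (y), straight for 40 mm from the pivot, then closing to a rounded end at 60 mm. Stiff pivot (0.03 N m): stays where it is left.
- ring_end (a point): Middle of the far end of the ring's wire, 60 mm from the pivot.
- rack: White plastic holder block, 70 x 70 x 62 mm, fixed to the table, origin at the centre of its underside; a 12.5 mm upright hole through its middle in which the linchpin stands.
- reagent_bottle: Amber bottle with a cap, 52 mm wide, 105 mm high, origin at the centre of its underside. Bystander.
- petri_dish: Glass dish, 70 mm wide, 16 mm high, origin at the centre of its underside. Bystander.
- slide_box: Grey closed slide box, 85 x 100 x 32 mm, origin at the centre of its underside. Bystander.
There are look-alikes about, which are no part of the job. What is shaped like the linchpin but purple is not meant.

How it is judged:
On the way, in this order (a step that is already met when the one before it is completed fails the run):
1. the linchpin is through the boom's hole, shoulder home within 3 mm (z of linchpin in the frame of stand between 0.126 and 0.133 m and x of linchpin in the frame of stand between -0.167 and -0.133 m and y of linchpin in the frame of stand between -0.004 and 0.004 m and angle between linchpin's own z axis and vertical below 0.1 rad), for 0.2 s.
2. the ring is swung down over the boom's free end (past 1.15 rad) (value of joint ring above 1.15 rad), for 0.2 s.
At the end, for the whole second after the job is handed in: The linchpin stands in the boom's cross hole, upright within 0.1 rad, its shoulder within 3 mm of the tongue's top face; its ring is swung down past 1.15 rad so that its end is below the boom's underside and the boom passes through it; all at rest and released (all of step 1 and value of joint ring above 1.15 rad and z of ring_end in the frame of stand below 0.108 m and linear speed of linchpin below 0.02 m/s); the robot touches nothing.
It fails at once if the linchpin or its ring is pressed against the stand or boom with more than 40 N (contact force between linchpin and stand above 40 N).
It fails at once if the fingers or arm press on the stand or boom with more than 25 N (contact force between any of the fingers, the arm and stand above 25 N).
It fails at once if the bottle is moved more than 30 mm (distance of reagent_bottle from where it was at the start of the episode above 0.03 m).
It fails at once if the dish is moved more than 30 mm (distance of petri_dish from where it was at the start of the episode above 0.03 m).
It fails at once if the slide box is moved more than 30 mm (distance of slide_box from where it was at the start of the episode above 0.03 m).
It also fails if it takes over 64 s, if anything falls off the work surface, if the arm or the gripper's body presses on something with over 40 N, if the wrist force passes 120 N, or if a joint passes its speed limit or range.

## Working session

There is one attempt and no reset: what is moved stays moved. The work goes in short steps, Python scripts to look and compute and a tool call to move; the robot and the scene stay as the last step left them, time stands still between calls to the robot, and variables do not carry over. Pictures are saved under pics/ and viewed, about 8 in all and at most 12, crops included, and the job is handed in when it is done.

Besides the shell and the picture viewer there is one more tool, called after ">>>" by a JSON object that holds its "fn" and its "kwargs", one argument or row to a line. move_arm: Moves the arm, as the interface text tells. Its arguments: {"type":"object","properties":{"motion":{"type":"array","items":{"type":"array"}}},"required":["motion"]}

```bash
mkdir -p pics
cat > h.py <<'E'
import numpy as np, cv2
from bench import monitor, viewer, workorder, spotter
def cal(n):
    c=viewer.calibration(n); f=210/np.tan(np.radians(c['fovy'])/2); return f,c['cx'],c['cy'],np.array(c['extrinsics'])
def ray(n,u,v,C=None):
    f,cx,cy,T=C or cal(n); d=T[:3,:3]@np.array([(u-cx)/f,(v-cy)/f,1]); return T[:3,3],d/np.linalg.norm(d)
def atz(n,u,v,z,C=None):
    o,d=ray(n,u,v,C); return o+d*(z-o[2])/d[2]
def tri(rs):
    A=sum(np.eye(3)-np.outer(d,d) for o,d in rs); b=sum((np.eye(3)-np.outer(d,d))@o for o,d in rs); return np.linalg.solve(A,b)
def proj(n,p,C=None):
    f,cx,cy,T=C or cal(n); q=T[:3,:3].T@(np.array(p)-T[:3,3]); return np.array([cx+f*q[0]/q[2],cy+f*q[1]/q[2]])
E
python3 - <<'E'
from h import *
np.set_printoptions(precision=3,suppress=True)
ims=[]
for n in ['scene','side']:
    im=viewer.camera(n); ims.append(im); cv2.imwrite(f'pics/{n}0.png',im)
    print(n,cal(n)[0],cal(n)[1:3]); print(cal(n)[3])
    for t in ['linchpin','stand','rack','reagent_bottle','petri_dish','slide_box']:
        print(t,[(round(r['score'],2),(np.array(r['centre'])*[560,420]).round(1)) for r in spotter.search_frame(n,t)][:4])
cv2.imwrite('pics/both0.png',cv2.resize(np.vstack(ims),(560,840))[:, :])
print(monitor.get_obs())
E
```

```text
scene 386.4339870843813 (273.77750662274315, 202.9397254702025)
[[-0.649  0.554 -0.522  1.006]
 [ 0.76   0.479 -0.439  0.37 ]
 [ 0.007 -0.682 -0.732  0.738]
 [ 0.     0.     0.     1.   ]]
linchpin [(0.65, array([202.4, 194.8]))]
stand [(0.98, array([224.4, 267.4]))]
rack [(0.69, array([233.5, 170.6])), (0.34, array([364.2, 255.3]))]
reagent_bottle [(0.61, array([364.1, 257.9]))]
petri_dish [(0.81, array([140.2, 208.2]))]
slide_box [(0.89, array([333.1, 367.1]))]
side 474.5050690650172 (285.38375735972363, 204.18078384983383)
[[ 0.866 -0.334  0.373  0.165]
 [-0.501 -0.596  0.628 -0.67 ]
 [ 0.012 -0.73  -0.683  0.838]
 [ 0.     0.     0.     1.   ]]
linchpin [(0.91, array([347.4, 287.8])), (0.67, array([293.5, 305.6]))]
stand [(0.69, array([338. , 211.9]))]
rack [(0.97, array([299.2, 319.9]))]
reagent_bottle [(0.94, array([224.1, 184.3]))]
petri_dish [(0.6, array([423.1, 296.6])), (0.32, array([337. , 211.9]))]
slide_box [(0.81, array([290.1, 152.6]))]
{'time_s': 0.7, 'q': array([-0.206,  0.181,  1.607, -0.   ,  1.354, -0.206]), 'dq': array([-0.002,  0.001, -0.002,  0.   , -0.   ,  0.001]), 'joint_efforts': array([ -0.001, -44.471, -35.162,  -0.   ,   0.   ,  -0.   ]), 'eef_pos': array([0.575, 0.   , 0.239]), 'eef_rot': array([0.   , 0.707, 0.707, 0.   ]), 'wrist_force': array([-0.258, -0.371, -0.054]), 'torque': array([ 0.024, -0.063,  0.013]), 'opening': 1.0033401769227497}
```

View pics/scene0.png

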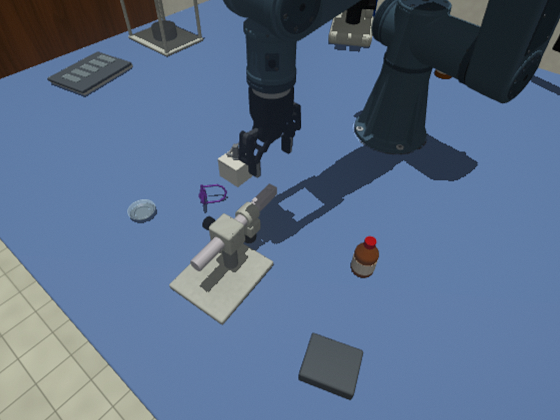

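View pics/side0.png

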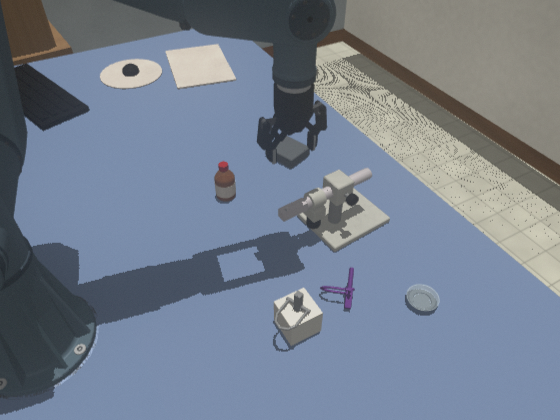

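Scene shows the holder at (235,168), partly behind the gripper; the stand foot is around (222,275) and the boom tip at (273,192). Side shows the white holder with the steel pin at (298,302) and its ring towards the lower left. The boom tip there is at (284,212), and the purple decoy at (345,288). I'll enlarge both for exact pixels.

Run:
```python
from h import *
np.set_printoptions(precision=3,suppress=True)
s=cv2.imread('pics/side0.png');c=cv2.imread('pics/scene0.png')
a=cv2.resize(s[160:260,270:400],(400*13//10,400),interpolation=cv2.INTER_CUBIC)  # x4
b=cv2.resize(s[280:350,260:330],(280,280),interpolation=cv2.INTER_CUBIC) #x4
d=cv2.resize(c[175:325,160:285],(260,312)) 
m=np.zeros((600,800,3),np.uint8); m[:400,:520]=a; m[:280,520:]=b; 
e=cv2.resize(c[180:325,165:285],(265,320),interpolation=cv2.INTER_CUBIC); m[280:,520:785]=e
cv2.imwrite('pics/m1.png',m)
# stand foot corners at z=.016
from itertools import product
for (u,v) in [(172,283),(221,318),(273,264)]: print('scene foot',(u,v),atz('scene',u,v,.016))
for (u,v) in [(331,245),(388,216)]: print('side foot',(u,v),atz('side',u,v,.016))
print('tip', atz('side',284,210,.125), atz('scene',273,190,.125))
print('rack top', atz('side',298,309,.062))
```

```text
scene foot (172, 283) [ 0.811 -0.075  0.016]
scene foot (221, 318) [0.799 0.062 0.016]
scene foot (273, 264) [0.634 0.057 0.016]
side foot (331, 245) [ 0.636 -0.086  0.016]
side foot (388, 216) [ 0.814 -0.076  0.016]
tip [ 0.542 -0.029  0.125] [ 0.54  -0.024  0.125]
rack top [ 0.461 -0.226  0.062]
```

View pics/m1.png

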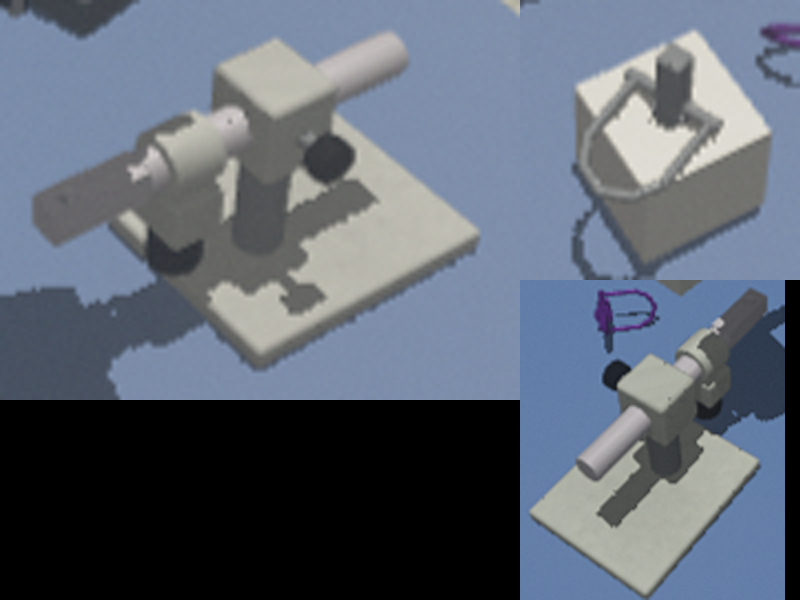

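Run:
```python
from h import *
np.set_printoptions(precision=4,suppress=True)
print('hole side',atz('side',287,210,.130))
p1=atz('side',288,298.75,.07);p2=atz('side',309,311.75,.07);e=atz('side',279.5,325,.07)
print('pivot',p1,p2,(p1+p2)/2,'end',e,'yaw -x',np.degrees(np.arctan2(*(e-(p1+p2)/2)[[1,0]])), np.linalg.norm(e-(p1+p2)/2),np.linalg.norm(p1-p2))
print('stem top',atz('side',260+(676-520)/4,280+52/4,.105))
im=viewer.camera('wrist');cv2.imwrite('pics/w0.png',im);print(cal('wrist'))
for t in ['linchpin','stand','rack']:
  print(t,[(round(r['score'],2),(np.array(r['centre'])*[560,420]).round(1)) for r in spotter.search_frame('wrist',t)][:4])
```

```text
hole side [ 0.545  -0.0364  0.13  ]
pivot [ 0.4529 -0.2002  0.07  ] [ 0.4727 -0.2458  0.07  ] [ 0.4628 -0.223   0.07  ] end [ 0.4094 -0.2433  0.07  ] yaw -x -159.1645321607731 0.05713487594353102 0.049724519272123534
stem top [ 0.4644 -0.2205  0.105 ]
(np.float64(329.89902495718866), 281.77978388867257, 210.94038106225915, array([[ 1.    , -0.0002,  0.0009,  0.5756],
       [ 0.0001, -0.9457, -0.3251,  0.0845],
       [ 0.0009,  0.3251, -0.9457,  0.3746],
       [ 0.    ,  0.    ,  0.    ,  1.    ]]))
linchpin [(0.79, array([187.5, 367.7])), (0.79, array([290.6, 337.6]))]
stand []
rack [(0.98, array([204.1, 346.7]))]
```

View pics/w0.png

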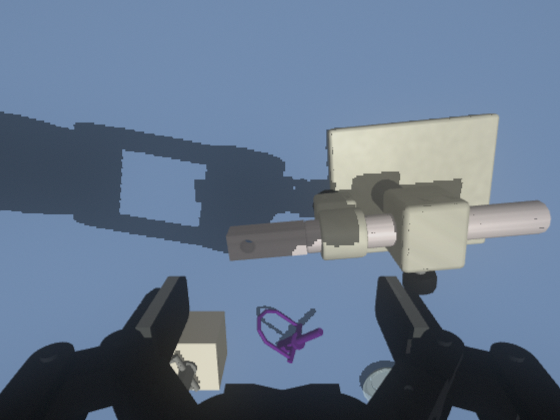

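The wrist view shows the boom with its hole at about (248,246), the tongue from x=228 to 308, and the clamp at (435,230). The holder with the steel pin is at (195,350), the purple decoy at (290,335). I'll crop the tongue for exact edges.

Run:
```python
from h import *
np.set_printoptions(precision=4,suppress=True)
im=cv2.imread('pics/w0.png')
cv2.imwrite('pics/w0c.png',cv2.resize(im[210:280,220:330],None,fx=7,fy=7,interpolation=cv2.INTER_CUBIC))
for uv in [(248,246)]: print(atz('wrist',*uv,.13))
g=cv2.cvtColor(im,cv2.COLOR_BGR2GRAY)
for u in (258,270,282,294): print(u,g[220:268,u])
```

```text
[ 0.5484 -0.0298  0.13  ]
258 [ 71  71  71  76  85  85  86  89  88  87  88  87  87  92  96  97  99  99
 100  99  98  97  97  98 100  98  99 100 102 100 101 100 100 100  99  98
 100  97 115 131 135 135 135 134 135 135 135 134]
270 [101 120 111  95  88  88  87  88  89  89  87  87  93  96  98  99  99 101
  99  99  97  97  97  98 100 100 100 100 100 102 101 100 101 100 100 100
  99 115 131 135 136 135 135 134 135 134 136 135]
282 [134 121  99  87  88  87  89  88  89  88  88  93  97  98 100 100  99  99
  98  97  97  99 100 100 100 101 102 103 101 101 101 100 101 102 100  99
 119 135 135 135 136 135 136 134 135 135 135 136]
294 [121 100  89  89  89  89  90  89  89  89  95  98  99 101 100 101 100  99
  97  98  99  99 101 101 102 102 103 102 101 151 178 190 198 197 194 167
 137 136 136 135 134 135 136 137 134 135 135 135]
```

View pics/w0c.png

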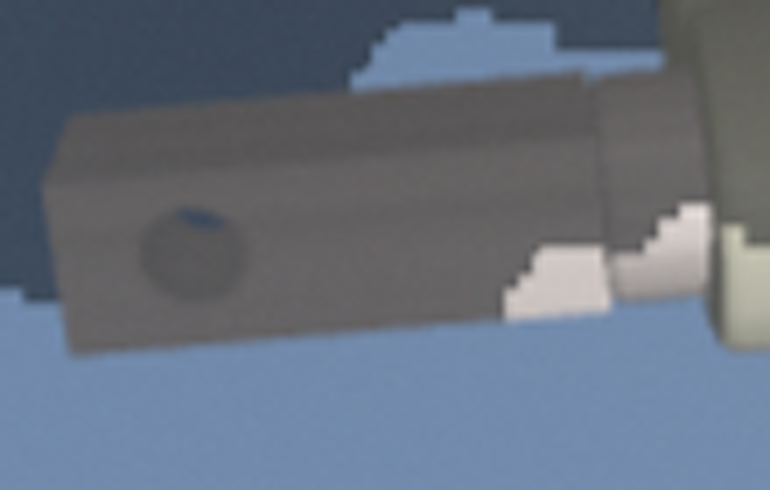

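Run:
```python
from h import *
np.set_printoptions(precision=4,suppress=True)
w=lambda u,v,z=.13: atz('wrist',u,v,z)
print('hole',w(247.14,245.86))
a,b=w(258,245.2),w(282,243.2)
for u,t,m in [(258,232.7,257.7),(282,230.7,255.7)]:
    T,M=w(u,t),w(u,m); print('width',T[:2]-M[:2],'mid',(T+M)/2)
d=(w(282,230.7)-w(258,232.7)),(w(282,255.7)-w(258,257.7)); print('yaw',[np.degrees(np.arctan2(x[1],x[0])) for x in d])
print('end', w(220+43/7,210+185/7),w(220+72/7,210+355/7))
f=spotter.outline_of('wrist','linchpin')
for r in f: 
    ys,xs=np.nonzero(r['region']);print(r['score'],xs.min(),xs.max(),ys.min(),ys.max())
m=cv2.resize(cv2.imread('pics/w0.png')[305:395,150:240],None,fx=6,fy=6,interpolation=cv2.INTER_CUBIC)
print('proj', proj('wrist',[.4635,-.222,.105]),proj('wrist',[.4635,-.222,.062]),proj('wrist',[.4635,-.222,.018]))
```

```text
hole [ 0.5477 -0.0296  0.13  ]
width [0.0005 0.0223] mid [ 0.5565 -0.0292  0.13  ]
width [-0.      0.0222] mid [ 0.576  -0.0274  0.13  ]
yaw [np.float64(5.128793282924716), np.float64(5.263931456425645)]
end [ 0.5311 -0.0213  0.13  ] [ 0.5333 -0.0431  0.13  ]
0.83 257 322 309 362
0.63 171 197 354 389
proj [177.1664 399.1359] [187.9011 368.0968] [196.8161 342.3191]
```

>>> {"fn": "move_arm", "kwargs": {
  "motion": [
    [[-1.0, -0.5, 0.3], [0, 0, -0.8], 60],
    [[-1.9, -0.95, 0.6], [0, 0, -1.6], 60],
    [[-2.8, -1.4, 0.8], [0, 0, -2.4], 60],
    [[-3.7, -1.86, 0.8], [0, 0, -2.75], 60],
    [[-3.7, -1.86, 0.8], [0, 0, -2.75], 60],
    [[-3.7, -1.86, 0.8], [0, 0, -2.75], 60],
    [[-3.7, -1.86, 0.8], [0, 0, -2.75], 60]
  ]
}}

```text
time_s: 1.82
eef_pos: [0.4641, -0.2208, 0.1914]
eef_rot: [0.0, 0.559, 0.829, 0.0]
wrist_force: [0.1, -1.0, -0.7]
opening: 0.603
```

Run:
```python
from h import *
np.set_printoptions(precision=4,suppress=True)
o=monitor.get_obs();print(o['eef_pos'],o['eef_rot'],o['opening'])
im=viewer.camera('wrist');cv2.imwrite('pics/w1.png',im);print(cal('wrist'))
for z in (.105,.062): print(proj('wrist',[.4635,-.222,z]))
cv2.imwrite('pics/w1c.png',cv2.resize(im[230:420,180:390],None,fx=3,fy=3,interpolation=cv2.INTER_CUBIC))
```

```text
[ 0.4641 -0.2208  0.1914] [0.     0.5586 0.8294 0.0002] 0.6030038494366482
(np.float64(329.89902495718866), 281.77978388867257, 210.94038106225915, array([[ 0.9264,  0.3558,  0.1235,  0.4331],
       [ 0.3766, -0.8761, -0.301 , -0.1424],
       [ 0.0011,  0.3253, -0.9456,  0.3267],
       [ 0.    ,  0.    ,  0.    ,  1.    ]]))
[278.8931 222.6714]
[279.258  204.3529]
```

View pics/w1c.png

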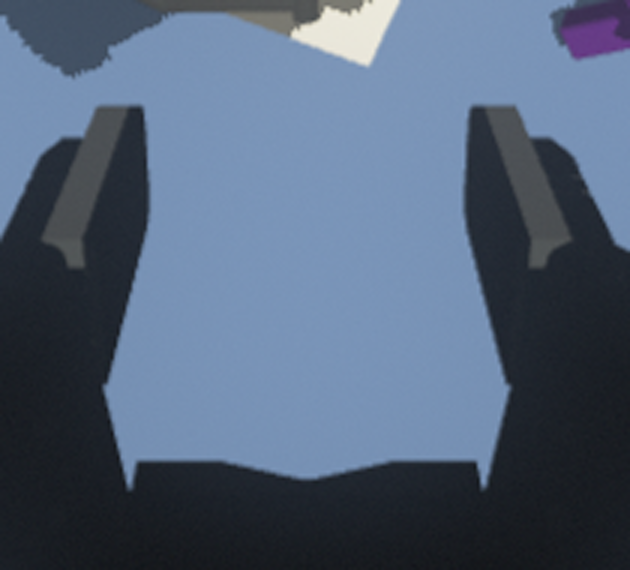

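The crop began too low: it shows only the fingers, with the holder's corner at the top. I'll crop around the projected pin at (279,215).

Run:
```python
from h import *
im=cv2.imread('pics/w1.png')
cv2.imwrite('pics/w1d.png',cv2.resize(im[150:270,190:350],None,fx=5,fy=5,interpolation=cv2.INTER_CUBIC))
```

```text
(no output)
```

View pics/w1d.png

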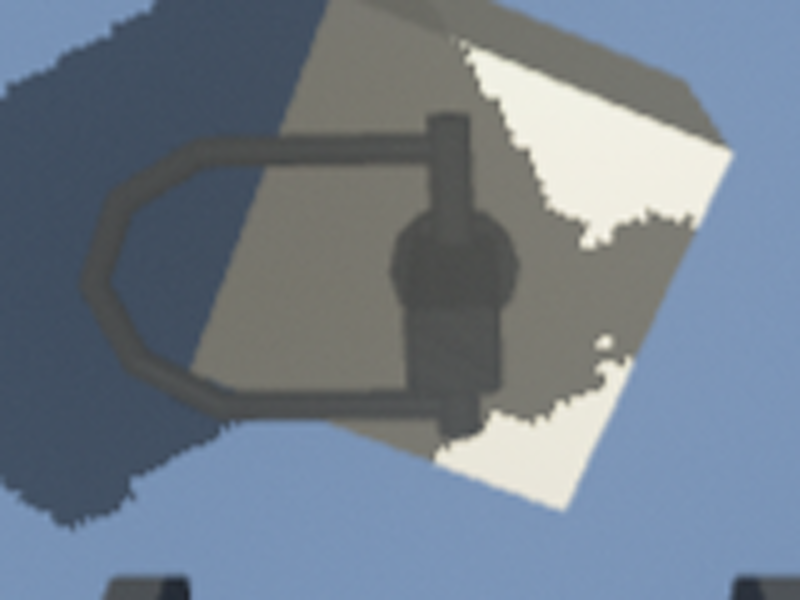

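Run:
```python
from h import *
np.set_printoptions(precision=4,suppress=True)
p=lambda a,b:((a+.5)/5-.5+190,(b+.5)/5-.5+150)
o=monitor.get_obs()
C=atz('wrist',*p(453,349),.105);print('top',C, 'w',np.linalg.norm(atz('wrist',*p(404,349),.105)-atz('wrist',*p(500,349),.105)))
P=(atz('wrist',*p(448,117),.072)+atz('wrist',*p(460,432),.072))/2;print('pivot mid',P,'end',atz('wrist',*p(95,275),.07))
R=np.array([[0.9264,.3766],[.3766,-.9264]])
d=C-o['eef_pos'];a=np.radians(22.05);x=np.array([-np.sin(a),np.cos(a)]);y=np.array([np.cos(a),np.sin(a)])
print('shift units x,y',d[:2]@x/.06,d[:2]@y/.06,'z to .085',(o['eef_pos'][2]-.085)/.06)
```

```text
top [ 0.4634 -0.2193  0.105 ] w 0.013763884540411329
pivot mid [ 0.4636 -0.2196  0.072 ] end [ 0.4092 -0.2415  0.07  ]
shift units x,y 0.02500967582813835 -0.0020975297056734015 z to .085 1.7725983526604454
```

>>> {"fn": "move_arm", "kwargs": {
  "motion": [
    [[0.025, 0, 0.7], [0, 0, 0], 50],
    [[0.025, 0, 1.4], [0, 0, 0], 50],
    [[0.025, 0, 1.77], [0, 0, 0], 50],
    [[0.025, 0, 1.77], [0, 0, 0], 50],
    [[0.025, 0, 1.77], [0, 0, 0], 0],
    [[0.025, 0, 1.77], [0, 0, 0], 0],
    [[0.025, 0, 1.77], [0, 0, 0], 0],
    [[0.025, 0, 1.77], [0, 0, 0], 0],
    [[0.025, 0, 1.77], [0, 0, 0], 0],
    [[0.025, 0, 1.77], [0, 0, 0], 0]
  ]
}}

```text
time_s: 3.12
eef_pos: [0.464, -0.2212, 0.0867]
eef_rot: [0.002, 0.559, 0.829, 0.0]
wrist_force: [0.5, 0.6, 6.8]
opening: 0.148
```

>>> {"fn": "move_arm", "kwargs": {
  "motion": [
    [[0, 0, -0.4], [0, 0, 0], 0],
    [[0, 0, -1.1], [0, 0, 0], 0],
    [[0, 0, -1.8], [0, 0, 0], 0],
    [[0.4, 0.42, -2.3], [0, 0, 0.4], 0],
    [[0.9, 0.92, -2.3], [0, 0, 0.9], 0],
    [[1.4, 1.43, -2.3], [0, 0, 1.4], 0],
    [[1.9, 1.95, -2.3], [0, 0, 1.8], 0],
    [[2.43, 2.49, -2.3], [0, 0, 2.1], 0],
    [[2.43, 2.49, -2.3], [0, 0, 2.1], 0],
    [[2.43, 2.49, -2.3], [0, 0, 2.1], 0]
  ]
}}

```text
time_s: 4.38
eef_pos: [0.5464, -0.0297, 0.2229]
eef_rot: [-0.0, 0.674, 0.739, -0.0]
wrist_force: [0.1, -0.5, -1.3]
opening: 0.143
```

Run:
```python
from h import *
np.set_printoptions(precision=4,suppress=True)
im=viewer.camera('wrist')
o=monitor.get_obs();print(o['time_s'],o['eef_pos'],o['eef_rot'],o['opening'],o['wrist_force'])
cv2.imwrite('pics/w2.png',im);print(proj('wrist',[.5479,-.030,.13]),proj('wrist',o['eef_pos']-[0,0,.0687]))
cv2.imwrite('pics/w2c.png',cv2.resize(im[110:310,150:410],None,fx=3,fy=3,interpolation=cv2.INTER_CUBIC))
```

```text
4.425 [ 0.5463 -0.0302  0.223 ] [-0.0001  0.6744  0.7384 -0.0003] 0.15202371017603347 [-0.6558  0.0097 -0.8489]
[282.8094 218.4221] [280.5817 231.1148]
```

View pics/w2c.png

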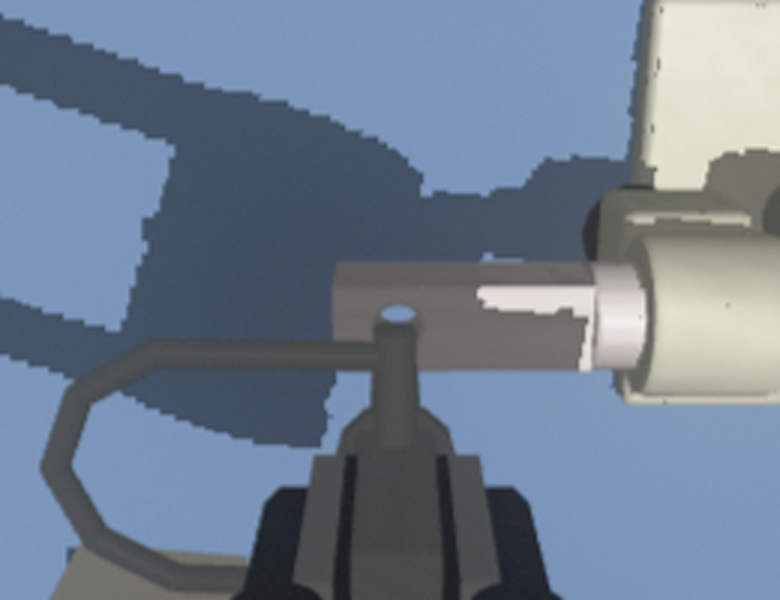

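Run:
```python
from h import *
np.set_printoptions(precision=5,suppress=True)
p=lambda a,b:((a+.5)/3-.5+150,(b+.5)/3-.5+110)
o=monitor.get_obs();z0=o['eef_pos'][2]-.0247
q=o['eef_rot'];from scipy.spatial.transform import Rotation as S
R=S.from_quat([q[1],q[2],q[3],q[0]]).as_matrix();print(R)
loc=lambda a,b,z:R.T@(atz('wrist',*p(a,b),z)-o['eef_pos'])*1000
print('pivot end-27', loc(395,323,z0+.0095)-[27,0,0])
print('shoulder far-10.8', loc(396,405,z0+.004)-[10.8,0,0])
print('hole far-6',loc(397.5,305,.13)-[6,0,0]); print('tongue up/low',loc(360,286,.13),loc(360,370,.13))
print('end',loc(333,310,.13)+[0,16,0])
im=cv2.imread('pics/w2.png');g=cv2.cvtColor(im,cv2.COLOR_BGR2GRAY)
print('col270',g[194:236,270]);print('col 282',g[200:225,282])
for r in (222,226,230):print(r,g[r,265:300])
```

```text
[[-0.09041  0.9959  -0.00051]
 [ 0.9959   0.09041 -0.00041]
 [-0.00036 -0.00055 -1.     ]]
pivot end-27 [ 2.38725  0.57007 15.18907]
shoulder far-10.8 [ 1.49833  0.73557 20.69516]
hole far-6 [-0.38337  1.14092 92.98824]
tongue up/low [10.48846 -7.95055 92.99144] [-11.55025  -8.21057  92.99955]
end [ 4.32311  1.37813 92.99731]
col270 [ 78  78  80  89  94  93  94  94  94  93  93  96 103 104 105 107 106 107
 106 104 105 102 104 105 104 105 107 107 107  92  75  75  77  78  83  82
  79  76  75  93 129 144]
col 282 [ 94  97  95  95  95  98 103 106 107 107 105 114 134 144 144 145 134  99
  70  71  71  74  77  79  80]
222 [107 107 106 106 106 107 106 106 104  86  76  76  75  77  78  76  77  77
  77  78  76  75  74  78  91 100 105 107 108 108 109 109 109 109 110]
226 [ 77  77  76  76  76  77  77  77  76  77  74  75  76  79  79  80  79  80
  80  79  77  75  74  83 101 107 107 108 107 107 107 108 108 107 108]
230 [ 78  79  78  77  77  79  77  78  78  78  78  76  76  78  80  79  80  80
  79  79  77  77  74  84 101 107 107 108 108 106 108 107 107 106 108]
```

>>> {"fn": "move_arm", "kwargs": {
  "motion": [
    [[-0.04, 0.008, 0.15], [0, 0, 0], 0],
    [[-0.04, 0.008, 0.3], [0, 0, 0], 0],
    [[-0.04, 0.008, 0.37], [0, 0, 0], 0],
    [[-0.04, 0.008, 0.39], [0, 0, 0], 0],
    [[-0.04, 0.008, 0.4], [0, 0, 0], 0],
    [[-0.04, 0.008, 0.41], [0, 0, 0], 0],
    [[-0.04, 0.008, 0.42], [0, 0, 0], 0],
    [[-0.04, 0.008, 0.42], [0, 0, 0], 0]
  ]
}}

```text
time_s: 5.42
eef_pos: [0.5475, -0.0317, 0.198]
eef_rot: [0.0, 0.674, 0.738, 0.0]
wrist_force: [-0.3, 1.0, -0.9]
opening: 0.15
```

>>> {"fn": "move_arm", "kwargs": {
  "motion": [
    [[0, 0, 0.015], [0, 0, 0], 0],
    [[0, 0, 0.03], [0, 0, 0], 0],
    [[0, 0, 0.03], [0, 0, 0], 0]
  ]
}}

```text
time_s: 5.8
eef_pos: [0.5474, -0.0317, 0.196]
eef_rot: [-0.0, 0.674, 0.738, -0.0]
wrist_force: [-0.8, 0.3, -0.2]
opening: 0.148
```

>>> {"fn": "move_arm", "kwargs": {
  "motion": [
    [[0, 0, 0.015], [0, 0, 0], 0],
    [[0, 0, 0.03], [0, 0, 0], 0],
    [[0, 0, 0.03], [0, 0, 0], 0]
  ]
}}

```text
time_s: 6.18
eef_pos: [0.5474, -0.0318, 0.1941]
eef_rot: [-0.0, 0.674, 0.738, -0.0]
wrist_force: [0.1, -0.6, -1.1]
opening: 0.147
```

>>> {"fn": "move_arm", "kwargs": {
  "motion": [
    [[0, 0, 0.02], [0, 0, 0], 0],
    [[0, 0, 0.04], [0, 0, 0], 0],
    [[0, 0, 0.06], [0, 0, 0], 0],
    [[0, 0, 0.06], [0, 0, 0], 0]
  ]
}}

```text
time_s: 6.68
eef_pos: [0.5475, -0.0319, 0.1907]
eef_rot: [0.0, 0.674, 0.738, -0.0]
wrist_force: [0.1, -0.6, -0.5]
opening: 0.152
```

>>> {"fn": "move_arm", "kwargs": {
  "motion": [
    [[0, 0, 0.02], [0, 0, 0], 0],
    [[0, 0, 0.04], [0, 0, 0], 0],
    [[0, 0, 0.06], [0, 0, 0], 0],
    [[0, 0, 0.06], [0, 0, 0], 0]
  ]
}}

```text
time_s: 7.18
eef_pos: [0.5475, -0.0319, 0.1869]
eef_rot: [0.0, 0.674, 0.738, -0.0]
wrist_force: [1.0, -2.5, -1.7]
opening: 0.151
```

>>> {"fn": "move_arm", "kwargs": {
  "motion": [
    [[0, 0, 0.02], [0, 0, 0], 0],
    [[0, 0, 0.04], [0, 0, 0], 0],
    [[0, 0, 0.06], [0, 0, 0], 0],
    [[0, 0, 0.06], [0, 0, 0], 0]
  ]
}}

```text
time_s: 7.68
eef_pos: [0.5473, -0.0318, 0.1832]
eef_rot: [-0.0, 0.674, 0.738, -0.0]
wrist_force: [1.5, -2.6, -1.9]
opening: 0.157
```

>>> {"fn": "move_arm", "kwargs": {
  "motion": [
    [[0, 0, 0.04], [0, 0, 0], 0],
    [[0, 0, 0.08], [0, 0, 0], 0],
    [[0, 0, 0.12], [0, 0, 0], 0],
    [[0, 0, 0.16], [0, 0, 0], 0],
    [[0, 0, 0.16], [0, 0, 0], 0]
  ]
}}

```text
time_s: 8.3
eef_pos: [0.5472, -0.0317, 0.1734]
eef_rot: [-0.0, 0.674, 0.738, -0.0]
wrist_force: [0.7, -2.6, -1.9]
opening: 0.153
```

>>> {"fn": "move_arm", "kwargs": {
  "motion": [
    [[0, 0, 0.04], [0, 0, 0], 0],
    [[0, 0, 0.08], [0, 0, 0], 0],
    [[0, 0, 0.12], [0, 0, 0], 0],
    [[0, 0, 0.16], [0, 0, 0], 0],
    [[0, 0, 0.2], [0, 0, 0], 0],
    [[0, 0, 0.2], [0, 0, 0], 0]
  ]
}}

```text
time_s: 9.05
eef_pos: [0.5473, -0.0317, 0.1614]
eef_rot: [-0.0, 0.674, 0.738, -0.0]
wrist_force: [0.8, -2.0, -1.8]
opening: 0.151
```

>>> {"fn": "move_arm", "kwargs": {
  "motion": [
    [[0, 0, 0.02], [0, 0, 0], 0],
    [[0, 0, 0.04], [0, 0, 0], 0],
    [[0, 0, 0.06], [0, 0, 0], 0],
    [[0, 0, 0.075], [0, 0, 0], 0],
    [[0, 0, 0.075], [0, 0, 0], 0]
  ]
}}

```text
time_s: 9.68
eef_pos: [0.5475, -0.0318, 0.1573]
eef_rot: [-0.0, 0.674, 0.738, 0.0]
wrist_force: [1.4, -2.5, -0.6]
opening: 0.15
```

>>> {"fn": "move_arm", "kwargs": {
  "motion": [
    [[0, 0, 0.006], [0, 0, 0], 0],
    [[0, 0, 0.012], [0, 0, 0], 0],
    [[0, 0, 0.018], [0, 0, 0], 0],
    [[0, 0, 0.018], [0, 0, 0], 0]
  ]
}}

```text
time_s: 10.18
eef_pos: [0.5475, -0.0318, 0.1563]
eef_rot: [0.0, 0.674, 0.738, 0.0]
wrist_force: [1.0, -1.4, -0.6]
opening: 0.152
```

>>> {"fn": "move_arm", "kwargs": {
  "motion": [
    [[0, 0, 0.006], [0, 0, 0], 0],
    [[0, 0, 0.012], [0, 0, 0], 0],
    [[0, 0, 0.012], [0, 0, 0], 0]
  ]
}}

```text
time_s: 10.55
eef_pos: [0.5474, -0.0318, 0.1555]
eef_rot: [-0.0, 0.674, 0.738, -0.0]
wrist_force: [1.0, -2.0, -0.4]
opening: 0.144
```

>>> {"fn": "move_arm", "kwargs": {
  "motion": [
    [[0, 0, 0.006], [0, 0, 0], 0],
    [[0, 0, 0.012], [0, 0, 0], 0],
    [[0, 0, 0.012], [0, 0, 0], 0]
  ]
}}

```text
time_s: 10.92
eef_pos: [0.5474, -0.0318, 0.1548]
eef_rot: [-0.0, 0.674, 0.738, 0.0]
wrist_force: [0.8, -1.8, 0.7]
opening: 0.15
```

>>> {"fn": "move_arm", "kwargs": {
  "motion": [
    [[0, 0, 0.006], [0, 0, 0], 0],
    [[0, 0, 0.012], [0, 0, 0], 0],
    [[0, 0, 0.012], [0, 0, 0], 0]
  ]
}}

```text
time_s: 11.3
eef_pos: [0.5475, -0.0318, 0.1547]
eef_rot: [0.0, 0.674, 0.738, -0.0]
wrist_force: [-2.3, -1.4, 4.0]
opening: 0.155
```

>>> {"fn": "move_arm", "kwargs": {
  "motion": [
    [[0, 0, 0.006], [0, 0, 0], 0],
    [[0, 0, 0.006], [0, 0, 0], 0],
    [[0, 0, 0.006], [0, 0, 0], 40],
    [[0, 0, 0.006], [0, 0, 0], 40],
    [[0, 0, 0.006], [0, 0, 0], 40],
    [[0, 0, -0.2], [0, 0, 0], 40],
    [[0, 0, -0.9], [0, 0, 0], 40],
    [[0, 0, -1.7], [0, 0, 0], 40],
    [[0, 0, -1.7], [0, 0, 0], 40]
  ]
}}

```text
time_s: 12.42
eef_pos: [0.5502, -0.0324, 0.262]
eef_rot: [0.004, 0.674, 0.738, 0.002]
wrist_force: [0.6, 0.5, -0.5]
opening: 0.398
```

Run:
```python
from h import *
np.set_printoptions(precision=4,suppress=True)
o=monitor.get_obs();print(o['time_s'],o['eef_pos'],o['q'],o['wrist_force'])
s=viewer.camera('side');cv2.imwrite('pics/side3.png',s);w=viewer.camera('wrist');cv2.imwrite('pics/w3.png',w)
m=np.zeros((600,800,3),np.uint8)
m[:320,:]=cv2.resize(s[170:250,230:430],(800,320),interpolation=cv2.INTER_CUBIC)
m[320:,:560]=cv2.resize(w[170:310,170:450],(560,280),interpolation=cv2.INTER_CUBIC)
cv2.imwrite('pics/m3.png',m)
```

```text
12.425 [ 0.5502 -0.0324  0.262 ] [-0.2744  0.1018  1.6495  0.0001  1.3804 -0.3653] [ 0.6345  0.5233 -0.5239]
```

View pics/m3.png

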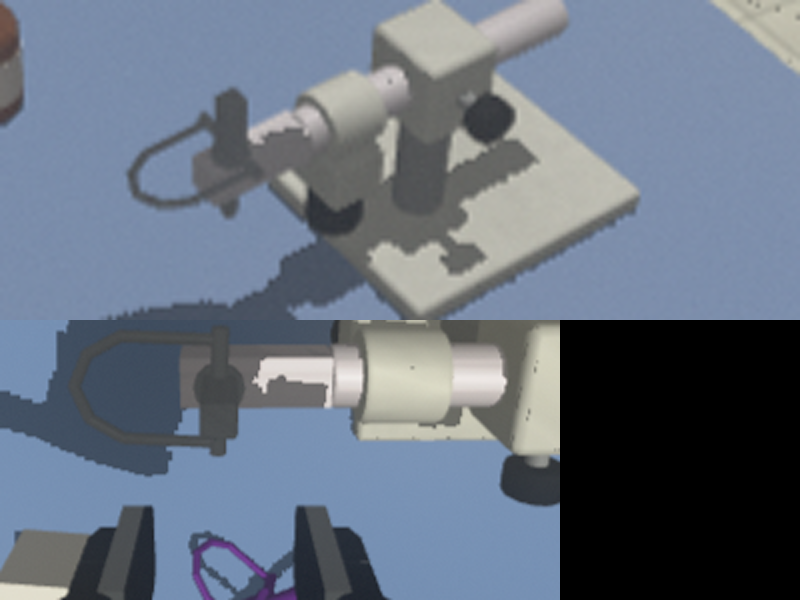

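The pin is seated with its shoulder on the tongue in both views, at about (230,150) in the upper crop, and its ring points out over the free end. Next I'll close the fingers, lean the tool outward 40° and come in above the ring's end.

>>> {"fn": "move_arm", "kwargs": {
  "motion": [
    [[0, -0.4, 0], [-1, 0, 0], 0],
    [[0, -0.8, 0], [-2, 0, 0], 0],
    [[0.03, -1.2, 0.1], [-3, 0, 0], 0],
    [[0.03, -1.41, 0.5], [-4, 0, 0], 0],
    [[0.03, -1.41, 1.0], [-5, 0, 0], 0],
    [[0.03, -1.41, 1.4], [-5, 0, 0], 0],
    [[0.03, -1.41, 1.4], [-5, 0, 0], 0],
    [[0.03, -1.41, 1.4], [-5, 0, 0], 0]
  ]
}}

```text
time_s: 13.52
eef_pos: [0.4635, -0.0378, 0.1729]
eef_rot: [0.231, 0.634, 0.694, 0.253]
wrist_force: [0.9, -0.2, 0.2]
opening: -0.003
```

```bash
cat > ring.py <<'E'
from h import *
from scipy.spatial.transform import Rotation as S
np.set_printoptions(precision=4,suppress=True)
o=monitor.get_obs();q=o['eef_rot'];R=S.from_quat([q[1],q[2],q[3],q[0]]).as_matrix()
p=o['eef_pos'];print(o['time_s'],p,'f',o['wrist_force'],'open',o['opening']);print(R)
y=np.radians(5.2);u=np.array([-np.cos(y),-np.sin(y),0]);k=np.array([0,0,1.])
a=np.arctan2(-R[:,2]@u,-R[2,2]);print('tilt',np.degrees(a))
for th in (0,.2,.4,.6,.8,1.,1.15,1.25,1.3,1.35):
    X=60*np.cos(th)+3*np.cos(a)+10.5*np.sin(a); Z=-60*np.sin(th)-3*np.sin(a)+10.5*np.cos(a)
    T=np.array([.548,-.030,.138])+(X*u+Z*k)/1000
    print(th,T,(R.T@(T-p)/.06).round(3))
E
python3 ring.py
```

```text
13.525 [ 0.4635 -0.0378  0.1729] f [ 0.9    -0.1723  0.2081] open -0.0031505787244802863
[[-0.0909  0.7628  0.6402]
 [ 0.9959  0.0696  0.0584]
 [-0.      0.6428 -0.766 ]]
tilt 40.0031717378718
0 [ 0.4792 -0.0363  0.1441] [ 0.002 -0.106  0.537]
0.2 [ 0.4804 -0.0361  0.1322] [ 0.002 -0.219  0.702]
0.4 [ 0.484  -0.0358  0.1207] [ 0.002 -0.296  0.886]
0.6 [ 0.4897 -0.0353  0.1102] [ 0.002 -0.335  1.081]
0.8 [ 0.4974 -0.0346  0.1011] [ 0.002 -0.335  1.281]
1.0 [ 0.5067 -0.0338  0.0936] [ 0.002 -0.295  1.477]
1.15 [ 0.5146 -0.033   0.0893] [ 0.002 -0.24   1.616]
1.25 [ 0.5201 -0.0325  0.0872] [ 0.002 -0.192  1.704]
1.3 [ 0.523  -0.0323  0.0863] [ 0.002 -0.164  1.746]
1.35 [ 0.5259 -0.032   0.0856] [ 0.002 -0.135  1.786]
```

>>> {"fn": "move_arm", "kwargs": {
  "motion": [
    [[0, -0.1, 0.35], [0, 0, 0], 0],
    [[0, -0.11, 0.54], [0, 0, 0], 0],
    [[0, -0.17, 0.62], [0, 0, 0], 0],
    [[0, -0.22, 0.7], [0, 0, 0], 0],
    [[0, -0.26, 0.79], [0, 0, 0], 0],
    [[0, -0.3, 0.89], [0, 0, 0], 0],
    [[0, -0.32, 0.98], [0, 0, 0], 0],
    [[0, -0.335, 1.08], [0, 0, 0], 0],
    [[0, -0.335, 1.18], [0, 0, 0], 0],
    [[0, -0.335, 1.28], [0, 0, 0], 0]
  ]
}}

```text
time_s: 14.78
eef_pos: [0.4971, -0.0346, 0.1]
eef_rot: [0.231, 0.634, 0.694, 0.253]
wrist_force: [0.1, 0.5, 1.4]
opening: 0.001
```

```bash
cat >> ring.py <<'E'
s=viewer.camera('side');w=viewer.camera('wrist');n=str(o['time_s'])
m=np.zeros((600,800,3),np.uint8)
m[:,:400]=cv2.resize(s[165:255,245:305],(400,600),interpolation=cv2.INTER_CUBIC)
m[:300,400:]=cv2.resize(w[130:370,120:440],(400,300),interpolation=cv2.INTER_AREA)
cv2.imwrite('pics/r%s.png'%n,m);print('pics/r%s.png'%n)
E
python3 ring.py
```

```text
14.775 [ 0.4971 -0.0346  0.1   ] f [0.104  0.4794 1.3939] open 0.0005308828183437016
[[-0.0906  0.763   0.6401]
 [ 0.9959  0.0693  0.0583]
 [ 0.0001  0.6427 -0.7661]]
tilt 39.994569898577886
0 [ 0.4792 -0.0363  0.1441] [-0.001  0.243 -0.755]
0.2 [ 0.4804 -0.0361  0.1322] [-0.001  0.13  -0.59 ]
0.4 [ 0.484  -0.0358  0.1208] [-0.001  0.053 -0.406]
0.6 [ 0.4897 -0.0353  0.1102] [-0.001  0.013 -0.21 ]
0.8 [ 0.4974 -0.0346  0.1011] [-0.001  0.014 -0.011]
1.0 [ 0.5067 -0.0338  0.0936] [-0.001  0.054  0.185]
1.15 [ 0.5146 -0.033   0.0894] [-0.001  0.109  0.324]
1.25 [ 0.5201 -0.0325  0.0872] [-0.001  0.157  0.412]
1.3 [ 0.523  -0.0323  0.0863] [-0.001  0.184  0.454]
1.35 [ 0.5259 -0.032   0.0856] [-0.001  0.214  0.494]
pics/r14.775.png
```

>>> {"fn": "move_arm", "kwargs": {
  "motion": [
    [[0, 0.02, 0.09], [0, 0, 0], 0],
    [[0, 0.054, 0.185], [0, 0, 0], 0],
    [[0, 0.08, 0.26], [0, 0, 0], 0],
    [[0, 0.11, 0.324], [0, 0, 0], 0],
    [[0, 0.157, 0.412], [0, 0, 0], 0],
    [[0, 0.157, 0.412], [0, 0, 0], 0]
  ]
}}

```text
time_s: 15.62
eef_pos: [0.5202, -0.0324, 0.0874]
eef_rot: [0.231, 0.634, 0.694, 0.253]
wrist_force: [-0.3, 0.3, 0.4]
opening: -0.001
```

```bash
python3 ring.py | grep -v '^0'; mv pics/r15*.png pics/r2.png
```

```text
15.625 [ 0.5202 -0.0324  0.0874] f [-0.3297  0.2833  0.3741] open -0.0008214458510811654
[[-0.0909  0.7629  0.6401]
 [ 0.9959  0.0695  0.0585]
 [ 0.0001  0.6427 -0.7661]]
tilt 39.99486384382995
1.0 [ 0.5067 -0.0338  0.0936] [-0.001 -0.107 -0.225]
1.15 [ 0.5146 -0.033   0.0894] [-0.001 -0.051 -0.085]
1.25 [ 0.5201 -0.0325  0.0872] [-0.001 -0.003  0.002]
1.3 [ 0.523  -0.0323  0.0863] [-0.001  0.024  0.044]
1.35 [ 0.5259 -0.032   0.0856] [-0.001  0.053  0.085]
pics/r15.625.png
```

View pics/r2.png

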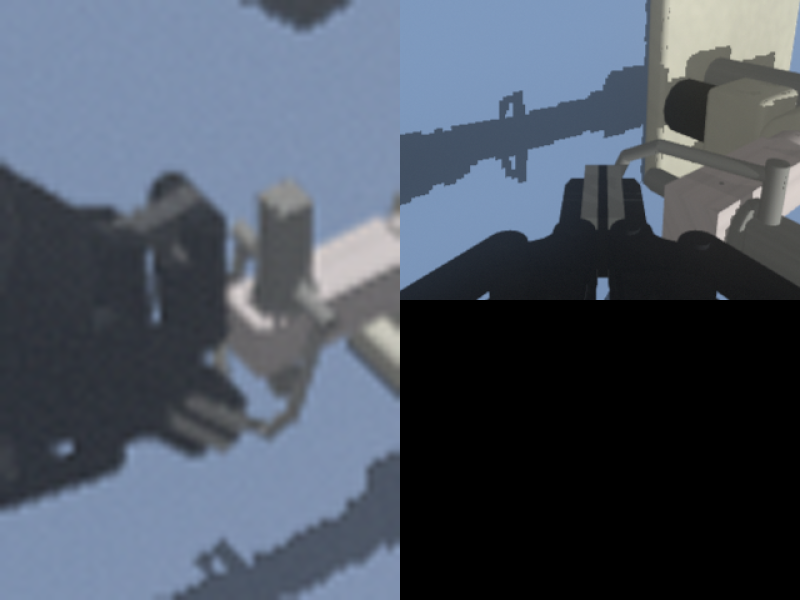

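The ring hangs around the boom end with the fingertips behind its lower end, at about (255,425) left and (620,155) right. I'll push a little further, then back off along the tool axis.

>>> {"fn": "move_arm", "kwargs": {
  "motion": [
    [[0, 0.025, 0.045], [0, 0, 0], 0],
    [[0, 0.055, 0.085], [0, 0, 0], 0],
    [[0, 0.055, 0.085], [0, 0, 0], 0],
    [[0, 0.055, 0.085], [0, 0, 0], 0]
  ]
}}

```text
time_s: 16.23
eef_pos: [0.5257, -0.032, 0.0857]
eef_rot: [0.231, 0.634, 0.694, 0.253]
wrist_force: [0.1, -0.0, 0.0]
opening: 0.001
```

>>> {"fn": "move_arm", "kwargs": {
  "motion": [
    [[0, -0.1, -0.2], [0, 0, 0], 0],
    [[0, -0.3, -0.8], [0, 0, 0], 0],
    [[0, -0.5, -1.5], [0, 0, 0], 0],
    [[0, -0.8, -2.2], [0, 0, 0], 0],
    [[0, -1.0, -2.8], [0, 0, 0], 0],
    [[0, -1.0, -2.8], [0, 0, 0], 0],
    [[0, -1.0, -2.8], [0, 0, 0], 0]
  ]
}}

```text
time_s: 17.1
eef_pos: [0.3909, -0.0528, 0.1861]
eef_rot: [0.223, 0.635, 0.697, 0.249]
wrist_force: [-0.1, 0.7, -1.0]
opening: 0.003
```

Run:
```python
from h import *
np.set_printoptions(precision=4,suppress=True)
o=monitor.get_obs();print(o['time_s'],o['eef_pos'],o['wrist_force'])
s=viewer.camera('side');c=viewer.camera('scene')
H=np.array([.548,-.030,.138]);y=np.radians(5.2);u=np.array([-np.cos(y),-np.sin(y),0])
for th in (1.15,1.35,1.5): print(th,proj('side',H+.06*(np.cos(th)*u-np.sin(th)*np.array([0,0,1]))),proj('scene',H+.06*(np.cos(th)*u-np.sin(th)*np.array([0,0,1]))))
m=np.zeros((600,800,3),np.uint8)
m[:,:480]=cv2.resize(s[180:255,265:325],(480,600),interpolation=cv2.INTER_CUBIC)
m[:320,480:]=cv2.resize(c[170:250,230:310],(320,320),interpolation=cv2.INTER_CUBIC)
cv2.imwrite('pics/fin.png',m)
```

```text
17.1 [ 0.3909 -0.0528  0.1861] [-0.1317  0.6923 -0.9598]
1.15 [277.3952 227.3901] [274.8834 197.1532]
1.35 [281.5983 226.4899] [272.0676 201.1231]
1.5 [284.8546 225.2789] [269.8479 203.7703]
```

View pics/fin.png

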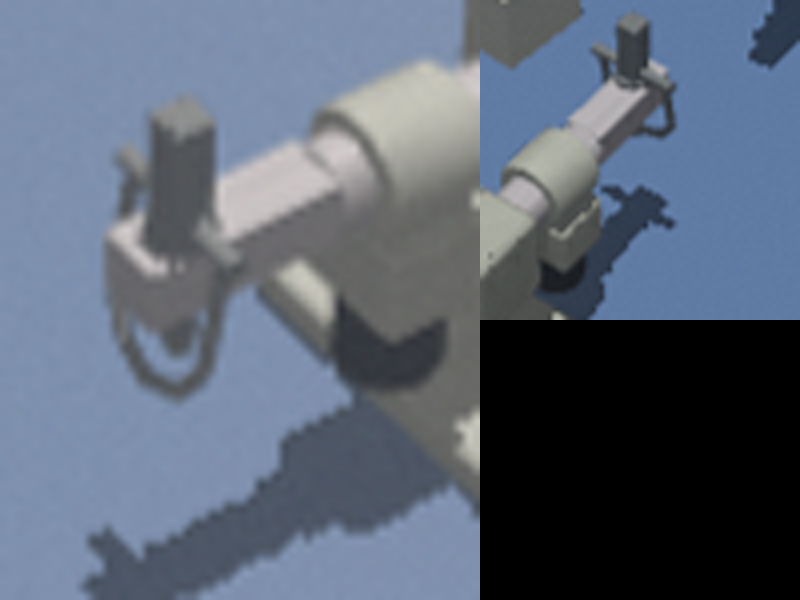

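Pin upright with its shoulder on the tongue. The ring hangs round the boom with its end at side pixel (287,229), close to the 1.35–1.5 rad predictions and well past the 1.15 rad one (column 277). The robot is clear, so I'll hand in.

```bash
python3 -c "
from h import *
print(workorder.hand_in()); o=monitor.get_obs(); print(o['time_s'],o['wrist_force'])"
```

```text
the job is handed in; nothing more can be done
None
the job is handed in; nothing more can be done
```

The linchpin is through the boom's cross hole with its shoulder home, and its ring is swung down over the boom's free end. I handed the job in at about 17 s; the hand-in gives no verdict.

- **Insertion:** I found the hole by eye with the wrist camera. The pin went down with only about 2–3 N of side force. The wrist force read about 4 N when the shoulder met the tongue, at the expected height. I then moved about 0.4 mm further before letting go, and did not read the force after that.
- **Ring:** I pushed it down with closed fingertips; the readings I took between moves were under 2 N. The last picture puts the ring's end about where a ring angle of 1.35–1.5 rad should appear. It sits about 2–5 pixels off those two predictions, but it is clearly past 1.15 rad and below the boom's underside.
- **Final state:** The pin stands upright, the fingers are shut and the arm is well clear, with only noise on the wrist force. I did not measure the bottle, dish and slide box again, but the arm never went near them.
- **Disagreements:** The camera-to-tool estimates of where the pin sat in the grip differed by about 1 mm. I used the average, and the pin went in at the first try.

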